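Lay two circuit boards in the assembly carrier and draw the hold-down jaws in

TASK

Lay both circuit boards flat in their pockets of the blue carrier: slide the wide board off the loading deck into the wide pocket, and set (do not drop) the narrow board with the tall connector block in the long narrow pocket, either way round. Only then turn the turnbuckle, by pushing its cross bars away from the robot over the top, all the way to its stop so that both orange jaws draw in over the boards, and let go. Leave the jar, the brush and the blue bin where they are.

Things in the scene. Friction and masses are not known exactly. Their poses are not given: they have to be found in the camera images.
- carrier: Carrier fixed to the desk: blue deck 235 x 284 mm, its top 16 mm above the desk. Origin at desk level; x points across the carrier away from the robot (deck x -125 to +110 mm), y left (deck to +-142 mm), z up. Two pockets, 5 mm deep. An orange jaw stands outside each pocket's outer side (top 7 mm above the deck), backed by an aluminium arm (top 11 mm above the deck).
- board_pocket (a point): Floor centre of the wide pocket (left half), 66 mm along x by 96 mm along y, floor 11 mm above the desk; axes as the carrier's. The loading deck ends at its near (-x) edge and is open towards the robot. Two white flared guides, 8 mm tall, flank the way in, just before the pocket; a white back stop, 8 mm tall, stands at its far edge.
- strip_pocket (a point): Floor centre of the narrow pocket (right half), 106 mm along x by 39 mm along y, floor 11 mm above the desk; axes as the carrier's.
- board_center (a point): Wide green board, slab 60 (its x) x 90 (its y) x 5 mm, about 70 g; the point is the slab's centre, half-way through. A black connector bar stands along its near (-x) edge, flush with it: 66 mm long, 8 mm thick, top 15 mm above the slab's underside, good to push on. It starts on the loading deck, bar towards the robot, and goes into the pocket that way round.
- strip_center (a point): Narrow green board, slab 100 (its x) x 34 (its y) x 5 mm, about 60 g, with a black block in its middle, 40 (x) x 12 (y) mm, top 27 mm above the slab's underside; grasp the block high enough to keep the fingers above the jaws. The point is half-way up, 13.5 mm above the underside. It starts on the desk left or right of the carrier.
- turnbuckle (a joint): Angle of the turnbuckle, rad: 0 jaws out, 3.1 end stop, jaws in; starts at 0 to 0.4. Grows as its top moves to the carrier's +x. Takes about 2 N at a bar's end, stays where left; 1 rad draws each jaw in 3.6 mm. Four steel cross bars 90 degrees apart, 8 mm thick, reach 42 mm from the axis; at 0 one leans 0.6 rad from upright towards the robot; they turn with the joint.
- turnbuckle_axis (a point): Middle of the turnbuckle's axis, 62 mm above the desk, at the carrier's far side; axes as the carrier's, the turnbuckle's axis is y. Brass body 64 mm long, 22 mm diameter; the four cross bars lie in the x-z plane through this point. Successive bars must be pushed, at least two.
- jar_center (a point): White jar with blue cap, 60 mm diameter, 70 mm tall, half-way up; stands on the side of the carrier where the narrow board is not. To be left alone.
- brush: Brush, 170 mm long, lying at the far left of the desk; origin under its middle. To be left alone.
- bin: Open blue bin, 110 x 90 x 45 mm, at the far right of the desk; origin under its centre. To be left alone.
- board: The body of the wide board: origin at the centre of the slab's underside, axes as board_center's.
- strip: The body of the narrow board: origin at the centre of the slab's underside, axes as strip_center's.
There are look-alikes about, which are no part of the job. Leave any purple or yellow look-alike of the board alone.

How it is judged:
By the outcome, as a careful person would: the job done as asked, in the order asked, and still so for the second after the job is handed in, with the robot touching nothing.
It also fails if it takes over 58 s, if anything falls off the work surface, if the arm or the gripper's body presses on something with over 40 N, if the wrist force passes 120 N, or if a joint passes its speed limit or range.

ROBOT

A 6-joint arm with a two-finger parallel gripper is mounted at the origin on the work surface. World frame = base frame: x ahead of the robot, y to its left, z up, the work surface at z = 0. Lengths are in m, angles in rad, forces in N, time in s.
With the tool pointing down it reaches from about 0.35 to 0.975 m from the base axis. Payload 4.9 kg.
Tool frame: the origin (TCP) lies on the mounting face of the last link; the fingertips stand 173 mm ahead of it and the grasp point (between the pads) lies ctrl.pinch_z ahead of it (ctrl.pinch_z is the distance from the TCP to the grasp point, in m); z points along the fingers, y is the line along which they close (so a half turn about z gives the same grasp; the last joint's range is limited). The gripper opens to 85 mm and grips with 20 to 120 N. Pads are 22 mm wide; open, the fingers measure 114 mm over their backs; the gripper's body (76 mm by 85 mm) begins 54 mm behind the grasp point. The pads swing forward as they close: fully open they stand 13 mm farther back than shut.
Start: joints at [-1.286, 0.053, 1.613, -0, 1.476, -0.119], TCP at [0.246, -0.575, 0.405] pointing down, gripper open.
Joint ranges: [-3.01, 3.01], [-1.01, 2.22], [0.06, 2.58], [-1.02, 4.17], [0.09, 2.62], [-3.14, 3.14]. Speed limits (rad/s): [2.57, 2.57, 3.14, 3.14, 3.14, 3.14].

INTERFACE

Orientations are given as a rotation vector (axis times angle).
In Python, from station import telemetry, eyes, ctrl gives the robot as it stands.
- The arm moves only by the tool apply_moves, never from a script. Its argument "plan" is a list of rows, each a list of 5 numbers: the finger opening in m, from 0 to 0.0854, then the shift along the tool's x, y, z in m, then the turn about the tool's z in rad. In form: [[jaw, x, y, z, roll], ...]. A call has 1 to 12 rows; each row is the pose to reach, as a shift and turn from the pose commanded when the call began, along the tool's axes at that moment; what a row does not reach only later rows make up. A row lasts 1/12 s, in which the tool goes at most 41.7 mm and 7.16 degrees, less where a joint would pass 70% of its speed; a pose out of reach is approached as far as the arm can. A call with a gripper value outside its range is refused whole. The fingers move at their own pace and stop on an object; "newtons" is the grip in N (left out, the last holds). Time passes only in rows, so rows that repeat a pose let the fingers close. It gives the time, the measured TCP pose, the force, the opening and the grip force at its end, in the units of the state.
- telemetry.get_obs(): the state, without advancing time (a new reading comes with each control period).
- eyes.get_image(name): name is "scene" or "top" or "wrist"; returns a dict with "img" (480x640x3 uint8, blue, green, red), "range_z" (480x640 float32, m along the optical axis (not along the pixel's ray), 0 where there is no reading), "K" (3x3 intrinsics, pixels), "pose" (4x4, takes a point from camera to world coordinates); the wrist camera has in their place "hand_eye" (4x4, takes a point from camera to tool coordinates, whose origin is the TCP and whose axes are the flange's). Camera axes: x right, y down, z forward; pixel columns grow to the right and rows downward; lengths in m; the calibration is good to about 2 mm. A picture is of the moment at which its call begins: read the wrist's pose just before it.
- ctrl.finish_job(): hands the job in; it is judged then, once.
Trained networks look in a picture, given as the dict that the camera call returned (one of the last four; its "shot" number tells which), for a name from the list of things; names that differ only in an ending like _2 or _b are one class to them, and where a whole thing is asked for, a point or a joint stands for the part that bears it (a point fixed in the world has none). Each returns a list of dicts, best first, with "confidence" (0 to 1); they miss things now and then, are a little off and sometimes report something else, mostly with a low value. They report only what shows in the picture. A call takes as long as a camera call. They do not tell look-alikes from the thing itself.
- eyes.search_frame(thing, picture): "box" ([left, top, right, bottom] in pixels, round what is visible of it).
- eyes.outline_of(thing, picture): "region" (480x640 bool, what is visible of it) and "box" ([left, top, right, bottom] in pixels, round what is visible of it).
- eyes.tip_of(thing, picture): "point" ([column, row] in pixels: a listed point, or the origin of a listed thing).
The state is a dict: "t": time; "q": joint angles; "dq": joint speeds; "effort": joint torques, N m; "tool_pos": TCP position; "tool_rot": TCP orientation; "contact_force": force on the tool from outside, world axes, zero at the start; "wrist_torque": the same for the moment, N m; "opening": finger opening in m; "grip_force": force on a finger pad.
Only numpy, scipy, OpenCV 4.12 (cv2) and the standard library are available. Lean on these libraries where they do the work, as an engineer would, in place of code of your own. Each camera call takes 0.05 s, during which the arm holds its last target. There are 200 camera calls.

## Working session

There is one attempt and no reset: what is moved stays moved. The work goes in short steps, Python scripts to look and compute and a tool call to move; the robot and the scene stay as the last step left them, time stands still between calls to the robot, and variables do not carry over. Pictures are saved under pics/ and viewed, at most 13 in all, crops included, and the job is handed in when it is done.

Besides the shell and the picture viewer there is one more tool, called as a command line: name --pt "numbers of a row" for each row, then --argument value for the rest. apply_moves: Moves the arm, as the interface text tells. Its arguments: {"type":"object","properties":{"plan":{"type":"array","items":{"type":"array","items":{"type":"number"}}},"newtons":{"type":"number"}},"required":["plan"]}

```bash
ls; mkdir -p pics
cat > h.py <<'E'
import numpy as np, cv2
from scipy.spatial.transform import Rotation as R
from station import telemetry, eyes, ctrl
def campose(name,p,o=None):
    if 'pose' in p: return np.array(p['pose'])
    T=np.eye(4);T[:3,:3]=R.from_rotvec(o['tool_rot']).as_matrix();T[:3,3]=o['tool_pos']
    return T@np.array(p['hand_eye'])
def shot(name):
    o=telemetry.get_obs(); p=eyes.get_image(name); return p,campose(name,p,o),o
def cloud(p,T):
    z=p['range_z'];K=np.array(p['K']);v,u=np.mgrid[:480,:640]
    c=np.stack([(u-K[0,2])/K[0,0]*z,(v-K[1,2])/K[1,1]*z,z],-1)
    return c@T[:3,:3].T+T[:3,3]
def ray(p,T,uv,h):
    K=np.array(p['K']);d=T[:3,:3]@np.array([(uv[0]-K[0,2])/K[0,0],(uv[1]-K[1,2])/K[1,1],1])
    return T[:3,3]+d*(h-T[2,3])/d[2]
def proj(p,T,X):
    c=T[:3,:3].T@(np.array(X)-T[:3,3]);K=np.array(p['K']);q=K@c;return q[:2]/q[2]
E
python3 - <<'E'
from h import *
o=telemetry.get_obs();print(o['t'],o['tool_pos'],o['tool_rot'],o['contact_force'],o['opening'],ctrl.pinch_z)
hs=dict(carrier=0,board_pocket=.011,strip_pocket=.011,board_center=.0185,strip_center=.0135,turnbuckle_axis=.062,jar_center=.035,brush=0,bin=0)
for n in ['top','scene']:
    p,T,o=shot(n);cv2.imwrite(f'pics/{n}0.png',p['img']);print(n,T[:3,3],T[:3,2])
    for k,h in hs.items():
        for r in eyes.tip_of(k,p)[:3]:
            print(k,round(r['confidence'],2),np.round(r['point']),np.round(ray(p,T,r['point'],h),3))
E
```

```text
pics
0.0 [ 0.24549446 -0.5744885   0.403468  ] [-3.07581200e+00 -6.29560158e-01  2.26799868e-04] [0.4087559  0.02500445 0.06679943] 0.08520774599750136 0.1547
top [0.39011596 0.02054294 1.19863769] [ 0.12433664 -0.01863023 -0.99206518]
carrier 0.91 [338. 234.] [ 0.56 -0.05  0.  ]
board_pocket 0.72 [338. 193.] [ 0.656 -0.051  0.011]
board_pocket 0.67 [309. 229.] [0.572 0.02  0.011]
board_pocket 0.26 [307. 266.] [0.484 0.026 0.011]
strip_pocket 0.61 [372. 239.] [ 0.545 -0.128  0.011]
board_center 0.94 [259. 342.] [0.312 0.14  0.018]
board_center 0.82 [307. 270.] [0.474 0.026 0.018]
board_center 0.57 [226. 200.] [0.644 0.213 0.018]
strip_center 0.63 [190. 295.] [0.423 0.297 0.014]
turnbuckle_axis 0.93 [340. 194.] [ 0.643 -0.054  0.062]
jar_center 0.89 [465. 285.] [ 0.429 -0.334  0.035]
brush 0.74 [152. 199.] [0.655 0.391 0.   ]
bin 0.9 [482. 168.] [ 0.713 -0.407  0.   ]
scene [ 1.21825781 -0.32294836  0.9169784 ] [-0.62430347  0.2792462  -0.72956613]
carrier 0.97 [325. 288.] [ 0.571 -0.037 -0.   ]
carrier 0.6 [191. 282.] [ 0.41  -0.333  0.   ]
carrier 0.54 [283. 287.] [ 0.523 -0.129  0.   ]
board_pocket 0.9 [346. 277.] [0.569 0.022 0.011]
strip_pocket 0.77 [286. 285.] [ 0.53  -0.123  0.011]
board_center 0.86 [334. 249.] [0.477 0.033 0.018]
board_center 0.81 [275. 232.] [ 0.352 -0.087  0.018]
board_center 0.77 [342. 206.] [0.336 0.124 0.018]
turnbuckle_axis 0.63 [331. 299.] [ 0.647 -0.056  0.062]
jar_center 0.58 [192. 280.] [ 0.437 -0.33   0.035]
brush 0.56 [486. 257.] [0.654 0.386 0.   ]
bin 0.94 [189. 402.] [ 0.72  -0.411  0.   ]
bin 0.42 [412. 213.] [0.429 0.301 0.   ]
```

View pics/top0.png

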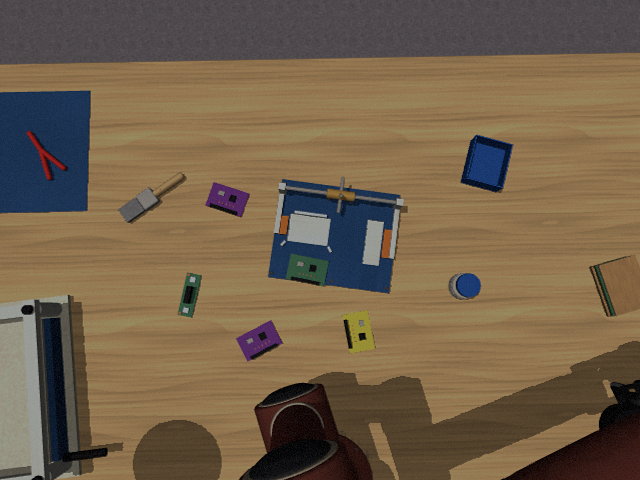

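View pics/scene0.png

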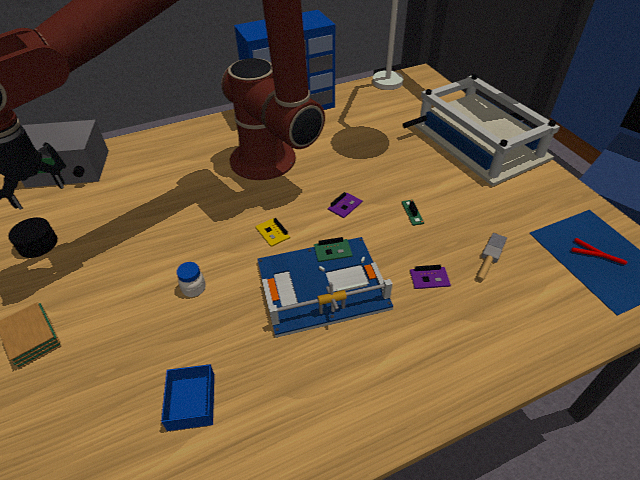

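Candidates for the wide board: green on the carrier deck (307,268); look-alikes are purple (228,199), purple (259,341) and yellow (358,332). The narrow board is the green one with a block at (190,295). I choose the greens.

Run:
```python
from h import *
p,T,o=shot('top');C=cloud(p,T)
Rt=R.from_rotvec(o['tool_rot']).as_matrix();print('toolR',Rt.round(3))
img=p['img'].astype(int)
hsv=cv2.cvtColor(p['img'],cv2.COLOR_BGR2HSV)
def rect(m,h):
    ys,xs=np.nonzero(m);P=np.array([ray(p,T,(u,v),h)[:2] for u,v in zip(xs,ys)],np.float32)
    r=cv2.minAreaRect(P*1000);b=cv2.boxPoints(r).round(0);print(len(P),r,b.tolist())
for k,h in [('carrier',.016),('board_center',.02),('strip_center',.005)]:
    for r in eyes.outline_of(k,p)[:4]:
        print(k,r['confidence'],r['box']);m=r['region']
        rect(m,h)
        if k=='carrier': rect(m&(hsv[...,0]>95)&(hsv[...,0]<125)&(hsv[...,1]>120),h)
w,Tw,o=shot('wrist');cv2.imwrite('pics/w0.png',w['img']);print(np.array(w['hand_eye']).round(3),w['K'])
cv2.imwrite('pics/crop.png',cv2.resize(p['img'][160:360,160:420],None,fx=3,fy=3,interpolation=cv2.INTER_CUBIC))
```

```text
toolR [[ 0.92   0.393  0.   ]
 [ 0.393 -0.92   0.   ]
 [ 0.    -0.    -1.   ]]
carrier 0.64 [177.7, 271.4, 201.4, 316.0]
619 ((424.4515380859375, 298.5367126464844), (35.75437545776367, 97.618896484375), 77.45967864990234) [[373.0, 292.0], [468.0, 270.0], [476.0, 305.0], [381.0, 327.0]]
6 ((429.0979919433594, 296.7833557128906), (1.8145862817764282, 25.558698654174805), 78.86460876464844) [[416.0, 298.0], [441.0, 293.0], [442.0, 295.0], [417.0, 300.0]]
board_center 0.95 [340.3, 311.4, 375.3, 353.4]
1043 ((330.694091796875, -87.26107788085938), (91.0609130859375, 61.0133056640625), 9.199464797973633) [[281.0, -64.0], [291.0, -125.0], [381.0, -110.0], [371.0, -50.0]]
board_center 0.82 [285.7, 251.9, 333.4, 286.7]
1010 ((474.49798583984375, 26.56182861328125), (90.86573791503906, 61.034156799316406), 77.17044830322266) [[435.0, -11.0], [494.0, -25.0], [514.0, 64.0], [455.0, 78.0]]
board_center 0.79 [237.6, 321.6, 281.9, 358.8]
1017 ((315.07049560546875, 139.336669921875), (59.92071533203125, 90.60759735107422), 25.531429290771484) [[269.0, 167.0], [308.0, 86.0], [362.0, 111.0], [323.0, 193.0]]
board_center 0.18 [269.0, 181.8, 402.9, 293.8]
10951 ((562.6474609375, -44.311431884765625), (296.58355712890625, 254.1165771484375), 80.7338638305664) [[413.0, -170.0], [664.0, -211.0], [712.0, 82.0], [461.0, 123.0]]
strip_center 0.97 [181.2, 275.7, 203.6, 317.9]
633 ((425.15960693359375, 300.8171081542969), (35.7289924621582, 98.66350555419922), 77.95929718017578) [[373.0, 294.0], [470.0, 273.0], [477.0, 308.0], [381.0, 329.0]]
[[ 0.001 -0.961 -0.275  0.068]
 [ 1.     0.001 -0.001  0.001]
 [ 0.001 -0.275  0.961  0.031]
 [ 0.     0.     0.     1.   ]] [[383.68805637   0.         313.27810102]
 [  0.         383.68805637 238.09026261]
 [  0.           0.           1.        ]]
```

View pics/crop.png

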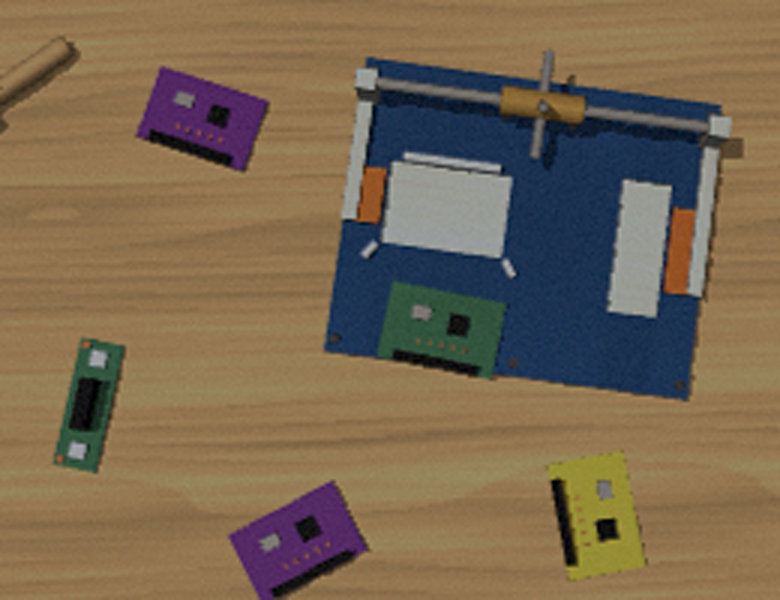

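The crop confirms it: the green wide board is on the loading deck with its bar towards the robot, and the green strip with the black block is at the left. The carrier is yawed by about -9° and both boards by about -12°. I go above the carrier first and look from close by.

apply_moves --pt "0.085 0.441 -0.383 0 0.566" --pt "0.085 0.441 -0.383 0 0.566" --pt "0.085 0.441 -0.383 0 0.566" --pt "0.085 0.441 -0.383 0 0.566" --pt "0.085 0.441 -0.383 0 0.566" --pt "0.085 0.441 -0.383 0 0.566" --pt "0.085 0.441 -0.383 0 0.566" --pt "0.085 0.441 -0.383 0 0.566" --pt "0.085 0.441 -0.383 0 0.566" --pt "0.085 0.441 -0.383 0 0.566" --pt "0.085 0.441 -0.383 0 0.566" --pt "0.085 0.441 -0.383 0 0.566"

```text
t: 2.25
tool_pos: [0.4638, -0.1236, 0.4051]
tool_rot: [3.131, -0.255, 0.002]
contact_force: [0.7, -0.9, 0.2]
opening: 0.0852
grip_force: 0.0
```

Run:
```python
from h import *
p,T,o=shot('wrist');print(o['t'],o['tool_pos'],R.from_rotvec(o['tool_rot']).as_matrix().round(3).tolist(),T[:3,3])
cv2.imwrite('pics/w1.png',p['img'])
hs=dict(board_pocket=.011,strip_pocket=.011,board_center=.0185,turnbuckle_axis=.062,strip_center=.0135)
for k,h in hs.items():
    for r in eyes.tip_of(k,p)[:2]:
        print(k,round(r['confidence'],2),np.round(r['point']),np.round(ray(p,T,r['point'],h),3))
```

```text
2.25 [ 0.46384821 -0.12358286  0.40514541] [[0.987, -0.162, 0.001], [-0.162, -0.987, -0.001], [0.001, 0.0, -1.0]] [ 0.53129267 -0.13615141  0.37460702]
board_pocket 0.7 [134. 117.] [0.567 0.023 0.011]
strip_pocket 0.65 [303. 126.] [ 0.535 -0.127  0.011]
board_center 0.7 [152. 218.] [0.475 0.029 0.019]
board_center 0.63 [300. 327.] [ 0.339 -0.091  0.019]
```

View pics/w1.png

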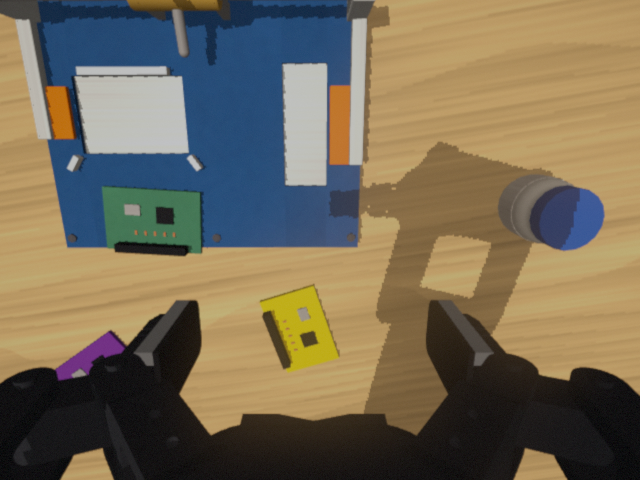

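The view shows the wide pocket (132,115), strip pocket (305,125), wide board (152,220), yellow look-alike (300,327) and jar (560,215). The turnbuckle is at the top edge. I'll refine by colour segmentation.

```bash
cat >> h.py <<'E'
def rects(p,T,m,h,amin=300):
    n,l,s,c=cv2.connectedComponentsWithStats(m.astype(np.uint8))
    out=[]
    for i in range(1,n):
        if s[i,4]<amin: continue
        cs,_=cv2.findContours((l==i).astype(np.uint8),cv2.RETR_EXTERNAL,cv2.CHAIN_APPROX_NONE)
        cc=max(cs,key=len)[:,0]
        P=np.array([ray(p,T,q,h)[:2] for q in cc],np.float32)*1000
        r=cv2.minAreaRect(P);b=cv2.boxPoints(r)
        e=[b[1]-b[0],b[2]-b[1]];L=max(e,key=np.linalg.norm);a=np.degrees(np.arctan2(L[1],L[0]))%180
        out.append((c[i].round(),np.round(r[0],1),np.round(sorted(r[1]),1),round(float(a),1)));print(*out[-1])
    return out
E
python3 - <<'E'
from h import *
p,T,o=shot('wrist');hsv=cv2.cvtColor(p['img'],cv2.COLOR_BGR2HSV);H,S,V=cv2.split(hsv)
m=(S<40)&(V>170); m=cv2.morphologyEx(m.astype(np.uint8),cv2.MORPH_OPEN,np.ones((5,5)))
m[250:]=0;print('white');rects(p,T,m,.011)
g=(H>40)&(H<90)&(S>60);g=cv2.morphologyEx(g.astype(np.uint8),cv2.MORPH_CLOSE,np.ones((25,25)))
print('green');rects(p,T,g,.021)
C=cloud(p,T)
for k,u,v in [('wp',132,115),('sp',305,125),('deck',240,150),('desk',420,100),('board',150,195),('bartop',150,250)]:print(k,C[v,u].round(4))
for c in [(68,247),(358,247)]:print(ray(p,T,c,.016).round(4))
E
```

```text
white
[354.  89.] [ 553.7 -179.1] [ 11.6 120.8] 170.9
[29. 78.] [610.8 101.7] [11.  95.9] 170.9
[302. 122.] [ 534.7 -129.2] [ 37.5 104.4] 170.7
[118.  69.] [607.5  22.7] [ 4.8 77.6] 80.7
[130. 114.] [569.2  22.6] [64.3 93. ] 80.7
green
[150. 217.] [473.8  27.3] [60.1 91. ] 77.2
[ 74. 419.] [273.8 152.8] [186.2 239.5] 80.7
[613. 446.] [ 137.9 -403.2] [ 86.  119.8] 3.9
wp [0.5684 0.0206 0.0113]
sp [ 0.5347 -0.1317  0.0107]
deck [ 0.5227 -0.0697  0.016 ]
desk [ 5.394e-01 -2.394e-01  4.000e-04]
board [0.4964 0.0205 0.0208]
bartop [0.4471 0.0301 0.0313]
[0.4593 0.116  0.016 ]
[ 0.4135 -0.1638  0.016 ]
```

```bash
cat >> h.py <<'E'
def go(x,y,z,yaw,o=None):
    o=o or telemetry.get_obs();M=R.from_rotvec(o['tool_rot']).as_matrix()
    s=M.T@(np.array([x,y,z])-o['tool_pos']);y0=np.degrees(np.arctan2(M[1,0],M[0,0]))
    r=-np.radians(yaw-y0);print('shift',s.round(4),'roll',round(r,3),'alt',round((r+np.pi)%(2*np.pi)-np.pi,3),'q',np.round(o['q'],2),'t',o['t'],'pos',np.round(o['tool_pos'],4),'yaw',round(y0,1))
E
python3 - <<'E'
from h import *
go(.4485,.0331,.23,77.2)
go(.4485,.0331,.23,-102.8)
E
```

```text
shift [-0.0406 -0.1552  0.1747] roll -1.511 alt -1.511 q [-0.42 -0.31  1.94 -0.    1.51  1.31] t 2.6 pos [ 0.4632 -0.1266  0.4047] yaw -9.4
shift [-0.0406 -0.1552  0.1747] roll 1.63 alt 1.63 q [-0.42 -0.31  1.94 -0.    1.51  1.31] t 2.6 pos [ 0.4632 -0.1266  0.4047] yaw -9.4
```

apply_moves --pt "0.03 -0.0406 -0.155 0.16 -1.511" --pt "0.03 -0.0406 -0.155 0.16 -1.511" --pt "0.03 -0.0406 -0.155 0.16 -1.511" --pt "0.03 -0.0406 -0.155 0.16 -1.511" --pt "0.03 -0.0406 -0.155 0.16 -1.511" --pt "0.03 -0.0406 -0.155 0.16 -1.511" --pt "0.03 -0.0406 -0.155 0.16 -1.511" --pt "0.03 -0.0406 -0.155 0.16 -1.511" --pt "0.03 -0.0406 -0.155 0.16 -1.511" --pt "0.03 -0.0406 -0.155 0.16 -1.511" --pt "0.03 -0.0406 -0.155 0.16 -1.511" --pt "0.03 -0.0406 -0.155 0.16 -1.511"

```text
t: 3.6
tool_pos: [0.4486, 0.0323, 0.2448]
tool_rot: [2.462, 1.952, -0.0]
contact_force: [0.3, -0.7, -0.1]
opening: 0.0295
grip_force: 0.0
```

Run:
```python
from h import *
p,T,o=shot('wrist');cv2.imwrite('pics/w2.png',p['img']);print(o['opening'],o['contact_force'])
go(.4485,.0331,.196,77.2,o)
hsv=cv2.cvtColor(p['img'],cv2.COLOR_BGR2HSV);H,S,V=cv2.split(hsv)
g=(H>40)&(H<90)&(S>60);g=cv2.morphologyEx(g.astype(np.uint8),cv2.MORPH_CLOSE,np.ones((25,25)))
rects(p,T,g,.021)
C=cloud(p,T);m=(C[...,2]>.026)&(C[...,2]<.036)&(abs(C[...,0]-.45)<.04)&(abs(C[...,1]-.03)<.05)
m=cv2.morphologyEx(m.astype(np.uint8),cv2.MORPH_OPEN,np.ones((3,3)));print('bar');rects(p,T,m,.031)
```

```text
0.029518042217023005 [ 0.28675064 -0.6659086  -0.13188752]
shift [ 0.0008 -0.0003  0.0488] roll -0.007 alt -0.007 q [-0.09 -0.22  2.15 -0.    1.21  0.14] t 3.6 pos [0.4486 0.0323 0.2448] yaw 76.8
[368. 244.] [473.6  27.8] [59.9 90.4] 77.1
[118. 472.] [292.1 -74.9] [13.5 37.3] 166.9
bar
[314. 262.] [448.3  33.7] [ 7.9 66.6] 77.2
```

View pics/w2.png

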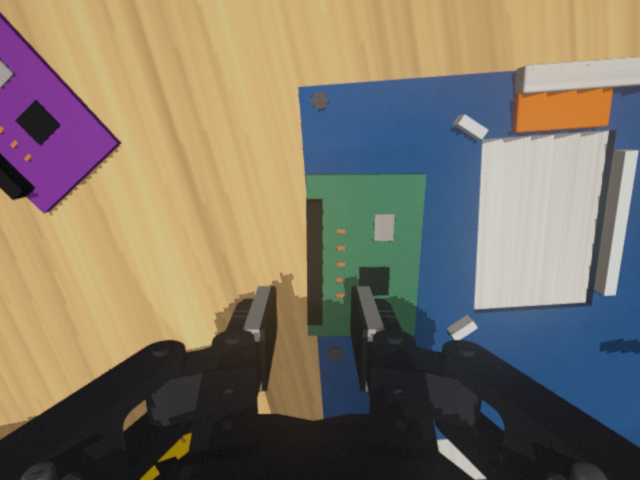

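The bar (314,262) lies between the pads and fits the estimate. Next I descend and grip it.

apply_moves --pt "0.03 0.0012 0 0.025 -0.007" --pt "0.03 0.0012 0 0.0485 -0.007" --pt "0.03 0.0012 0 0.0485 -0.007" --pt "0.004 0.0012 0 0.0485 -0.007" --pt "0.004 0.0012 0 0.0485 -0.007" --pt "0.004 0.0012 0 0.0485 -0.007" --pt "0.004 0.0012 0 0.0485 -0.007" --newtons 35

```text
t: 4.23
tool_pos: [0.4487, 0.0347, 0.1964]
tool_rot: [2.459, 1.955, 0.0]
contact_force: [0.2, -0.1, -1.1]
opening: 0.0063
grip_force: 36.3
```

Run:
```python
from h import *
o=telemetry.get_obs();print(o['contact_force'])
go(.4478,.0425,.196,80.7,o)
go(.5435,.0268,.196,80.7,o)
```

```text
[ 0.22060577 -0.0574148  -1.06030878]
shift [ 0.0074 -0.0026  0.0004] roll -0.065 alt -0.065 q [-0.09 -0.14  2.17  0.    1.11  0.14] t 4.2333 pos [0.4487 0.0347 0.1964] yaw 77.0
shift [0.0136 0.0941 0.0004] roll -0.065 alt -0.065 q [-0.09 -0.14  2.17  0.    1.11  0.14] t 4.2333 pos [0.4487 0.0347 0.1964] yaw 77.0
```

apply_moves --pt "0.004 0.003 -0.001 0 -0.025" --pt "0.004 0.006 -0.002 0 -0.05" --pt "0.004 0.0084 -0.0026 0 -0.065" --pt "0.004 0.009 0.01 0 -0.065" --pt "0.004 0.01 0.025 0 -0.065" --pt "0.004 0.011 0.04 0 -0.065" --pt "0.004 0.012 0.055 0 -0.065" --pt "0.004 0.013 0.07 0 -0.065" --pt "0.004 0.014 0.085 0 -0.065" --pt "0.004 0.0146 0.0945 0 -0.065" --pt "0.004 0.0146 0.0945 0 -0.065"

```text
t: 5.15
tool_pos: [0.5456, 0.0281, 0.1967]
tool_rot: [2.391, 2.035, 0.002]
contact_force: [-0.2, 0.6, -0.4]
opening: 0.0067
grip_force: 36.3
```

Run:
```python
from h import *
p,T,o=shot('wrist');print(o['contact_force'],o['opening'],o['grip_force'])
cv2.imwrite('pics/w3.png',p['img'])
go(.5437,.0278,.191,80.7,o)
hsv=cv2.cvtColor(p['img'],cv2.COLOR_BGR2HSV);H,S,V=cv2.split(hsv)
g=(H>40)&(H<90)&(S>60);g=cv2.morphologyEx(g.astype(np.uint8),cv2.MORPH_CLOSE,np.ones((25,25)))
rects(p,T,g,.021)
C=cloud(p,T);print([C[v,u].round(4) for u,v in [(400,200),(420,160),(350,160)]])
```

```text
[-0.15692968  0.58055335 -0.35128306] 0.006717307670855254 36.34283244609833
shift [-0.0006 -0.0019  0.0057] roll 0.002 alt 0.002 q [-0.08  0.09  1.94 -0.    1.1   0.08] t 5.15 pos [0.5456 0.0281 0.1967] yaw 80.8
[390. 254.] [572.5  35.6] [59.7 65.4] 80.7
[array([0.584 , 0.0647, 0.0219]), array([0.5924, 0.0786, 0.0233]), array([0.567 , 0.0827, 0.0245])]
```

View pics/w3.png

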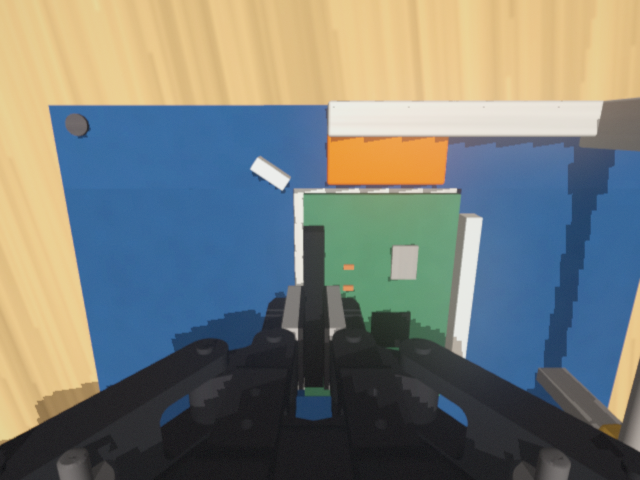

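The board is over the pocket with small gaps (304–460, 190) and still held at deck height. I correct by 1.5 mm, lower it 5 mm, release and lift.

apply_moves --pt "0.004 0 -0.0016 0 0" --pt "0.004 0 -0.0016 0.003 0" --pt "0.004 0 -0.0016 0.0055 0" --pt "0.004 0 -0.0016 0.0055 0" --pt "0.02 0 -0.0016 0.0055 0" --pt "0.02 0 -0.0016 0.0055 0" --pt "0.02 0 -0.0016 0.0 0" --pt "0.02 0 -0.0016 -0.04 0" --pt "0.02 0 -0.0016 -0.08 0" --pt "0.02 0 -0.0016 -0.12 0" --pt "0.02 0 -0.0016 -0.12 0"

```text
t: 6.12
tool_pos: [0.5451, 0.0282, 0.3264]
tool_rot: [2.384, 2.028, 0.018]
contact_force: [1.4, -0.1, 1.2]
opening: 0.0198
grip_force: 0.0
```

Run:
```python
from h import *
p,T,o=shot('wrist');print(o['contact_force'],o['opening'],o['grip_force'])
cv2.imwrite('pics/w4.png',p['img'])
go(.424,.2995,.31,-12,o);go(.424,.2995,.31,168,o)
hsv=cv2.cvtColor(p['img'],cv2.COLOR_BGR2HSV);H,S,V=cv2.split(hsv)
g=(H>40)&(H<90)&(S>60);g=cv2.morphologyEx(g.astype(np.uint8),cv2.MORPH_CLOSE,np.ones((25,25)))
rects(p,T,g,.016)
C=cloud(p,T)
gg=(H>40)&(H<90)&(S>60);gg=cv2.erode(gg.astype(np.uint8),np.ones((5,5)))>0
P=C[gg&(C[...,2]<.03)&(C[...,2]>.005)&(abs(C[...,0]-.569)<.06)&(abs(C[...,1]-.0226)<.07)];A=np.c_[P[:,:2]-[.569,.0226],np.ones(len(P))];print(len(P),np.linalg.lstsq(A,P[:,2],rcond=None)[0])
```

```text
[ 1.39348421 -0.09538093  1.19127126] 0.019772110455558913 0.0
shift [ 0.2484 -0.1633  0.0141] roll 1.619 alt 1.619 q [-0.08 -0.08  1.88  0.    1.33  0.08] t 6.1167 pos [0.5451 0.0282 0.3264] yaw 80.8
shift [ 0.2484 -0.1633  0.0141] roll -1.522 alt -1.522 q [-0.08 -0.08  1.88  0.    1.33  0.08] t 6.1167 pos [0.5451 0.0282 0.3264] yaw 80.8
[340. 221.] [566.2  24.3] [59.1 89.4] 80.7
5914 [-0.00035412  0.0009497   0.01616033]
```

The wide board is flat in the pocket: its top is at 16.2 mm with no tilt. Now the strip.

apply_moves --pt "0.04 0.248 -0.163 0.014 1.619" --pt "0.04 0.248 -0.163 0.014 1.619" --pt "0.04 0.248 -0.163 0.014 1.619" --pt "0.04 0.248 -0.163 0.014 1.619" --pt "0.04 0.248 -0.163 0.014 1.619" --pt "0.04 0.248 -0.163 0.014 1.619" --pt "0.04 0.248 -0.163 0.014 1.619" --pt "0.04 0.248 -0.163 0.014 1.619" --pt "0.04 0.248 -0.163 0.014 1.619" --pt "0.04 0.248 -0.163 0.014 1.619" --pt "0.04 0.248 -0.163 0.014 1.619" --pt "0.04 0.248 -0.163 0.014 1.619"

```text
t: 7.17
tool_pos: [0.4206, 0.2994, 0.3007]
tool_rot: [3.14, -0.009, -0.004]
contact_force: [-0.3, -0.3, 0.4]
opening: 0.04
grip_force: 0.0
```

apply_moves --pt "0.04 0 0 0.03 0.12" --pt "0.04 0 0 0.05 0.12" --pt "0.04 0 0 0.05 0.12"

```text
t: 7.42
tool_pos: [0.419, 0.298, 0.2463]
tool_rot: [3.13, -0.189, -0.015]
contact_force: [-0.5, -0.8, -0.7]
opening: 0.0401
grip_force: 0.0
```

Run:
```python
from h import *
p,T,o=shot('wrist');print(o['contact_force'],o['opening'],o['grip_force'])
cv2.imwrite('pics/w5.png',p['img'])
hsv=cv2.cvtColor(p['img'],cv2.COLOR_BGR2HSV);H,S,V=cv2.split(hsv)
g=(H>40)&(H<90)&(S>60);g=cv2.morphologyEx(g.astype(np.uint8),cv2.MORPH_CLOSE,np.ones((25,25)))
rects(p,T,g,.005)
C=cloud(p,T);m=(C[...,2]>.023)&(C[...,2]<.031)&(abs(C[...,0]-.424)<.04)&(abs(C[...,1]-.2995)<.03)
m=cv2.morphologyEx(m.astype(np.uint8),cv2.MORPH_OPEN,np.ones((3,3)));print('blk');rects(p,T,m,.027)
go(.424,.2995,.19,-12,o)
```

```text
[-0.47361352 -0.84184023 -0.7283839 ] 0.040136107556265156 0.0
[298. 234.] [423.8 303.9] [34.2 99.8] 167.4
[ 80. 431.] [302.1 457.7] [ 77.5 155.5] 117.8
[584. 444.] [257.9 133.2] [81.8 84.4] 6.7
blk
[297. 252.] [424.  303.5] [11.9 40.7] 167.5
shift [ 0.0053 -0.0024  0.0562] roll 0.089 alt 0.089 q [ 0.47 -0.05  2.   -0.    1.21  2.16] t 7.4167 pos [0.419  0.298  0.2463] yaw -6.9
```

View pics/w5.png

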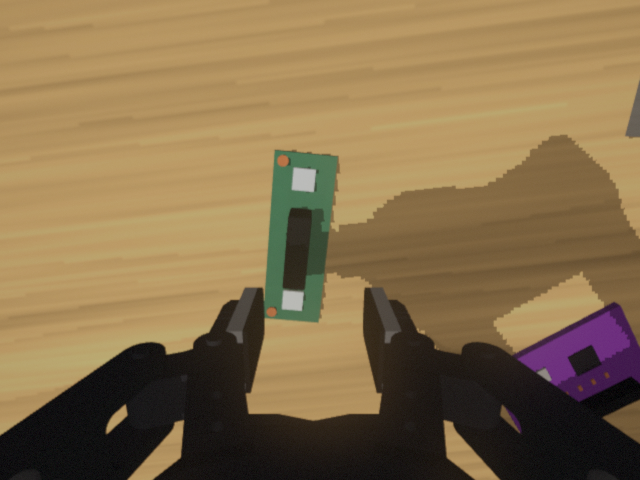

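apply_moves --pt "0.04 0.0043 -0.0061 0.01 0.098" --pt "0.04 0.0043 -0.0061 0.02 0.098" --pt "0.04 0.0043 -0.0061 0.02 0.098" --pt "0.04 0.0043 -0.0061 0.02 0.098"

```text
t: 7.8
tool_pos: [0.4262, 0.3046, 0.232]
tool_rot: [3.122, -0.34, -0.002]
contact_force: [-0.5, -0.4, 0.3]
opening: 0.0401
grip_force: 0.0
```

Run:
```python
from h import *
go(.424,.3035,.190,-12.5)
```

```text
shift [-0.0019  0.0016  0.042 ] roll 0.002 alt 0.002 q [ 0.48 -0.01  1.98 -0.    1.17  2.27] t 7.8 pos [0.4262 0.3046 0.232 ] yaw -12.4
```

apply_moves --pt "0.03 -0.002 0.0016 0.02 0" --pt "0.03 -0.002 0.0016 0.042 0" --pt "0.03 -0.002 0.0016 0.042 0" --pt "0.03 -0.002 0.0016 0.042 0" --pt "0.004 -0.002 0.0016 0.042 0" --pt "0.004 -0.002 0.0016 0.042 0" --pt "0.004 -0.002 0.0016 0.042 0" --pt "0.004 -0.002 0.0016 0.042 0" --pt "0.004 -0.002 0.0016 0.042 0" --newtons 40

```text
t: 8.55
tool_pos: [0.4249, 0.3042, 0.192]
tool_rot: [-3.121, 0.342, -0.004]
contact_force: [-1.4, -0.1, 5.6]
opening: 0.0107
grip_force: 41.6
```

apply_moves --pt "0.004 0 0 -0.01 0" --pt "0.004 0 0 -0.04 0" --pt "0.004 0 0 -0.075 0" --pt "0.004 0 0 -0.1 0" --pt "0.004 0 0 -0.1 0"

```text
t: 8.97
tool_pos: [0.4259, 0.3047, 0.2975]
tool_rot: [-3.116, 0.342, -0.015]
contact_force: [1.1, -0.5, -0.5]
opening: 0.0107
grip_force: 40.9
```

Run:
```python
from h import *
o=telemetry.get_obs();print(o['opening'],o['grip_force'])
go(.5347,-.1295,.29,-9.3)
```

```text
0.010721010560496822 40.85590124130249
shift [0.2002 0.4003 0.0063] roll -0.056 alt -0.056 q [ 0.48 -0.1   1.95 -0.    1.28  2.27] t 8.9667 pos [0.4259 0.3047 0.2975] yaw -12.5
```

apply_moves --pt "0.004 0.02 0.04 0 -0.02" --pt "0.004 0.037 0.073 0 -0.056" --pt "0.004 0.054 0.108 0 -0.056" --pt "0.004 0.071 0.143 0 -0.056" --pt "0.004 0.089 0.178 0 -0.056" --pt "0.004 0.107 0.214 0 -0.056" --pt "0.004 0.125 0.25 0 -0.056" --pt "0.004 0.143 0.286 0 -0.056" --pt "0.004 0.161 0.322 0 -0.056" --pt "0.004 0.18 0.36 0 -0.056" --pt "0.004 0.195 0.39 0 -0.056" --pt "0.004 0.2 0.4 0 -0.056"

```text
t: 9.97
tool_pos: [0.5329, -0.1342, 0.2903]
tool_rot: [3.129, -0.261, 0.001]
contact_force: [-0.3, 0.5, 0.5]
opening: 0.0107
grip_force: 40.8
```

apply_moves --pt "0.004 0 0 0.02 0" --pt "0.004 0 0 0.04 0" --pt "0.004 0 0 0.04 0" --pt "0.004 0 0 0.04 0"

```text
t: 10.3
tool_pos: [0.5317, -0.1295, 0.2486]
tool_rot: [-3.13, 0.255, 0.007]
contact_force: [0.6, 0.2, -0.6]
opening: 0.0105
grip_force: 40.8
```

Run:
```python
from h import *
p,T,o=shot('wrist');print(o['opening'],o['grip_force'])
cv2.imwrite('pics/w6.png',p['img'])
go(.5347,-.1295,.203,-9.3,o)
hsv=cv2.cvtColor(p['img'],cv2.COLOR_BGR2HSV);H,S,V=cv2.split(hsv)
g=(H>40)&(H<90)&(S>60)
C=cloud(p,T);M=R.from_rotvec(o['tool_rot']).as_matrix()
Q=(C-o['tool_pos'])@M  # tool frame
m=g&(abs(Q[...,0])<.08)&(abs(Q[...,1])<.04)&(Q[...,2]>.15)&(Q[...,2]<.21);P=Q[m];print(len(P))
A=np.c_[P[:,:2],np.ones(len(P))];print('slab plane',np.linalg.lstsq(A,P[:,2],rcond=None)[0].round(4),'x',np.percentile(P[:,0],[1,99]).round(4),'y',np.percentile(P[:,1],[1,99]).round(4))
f=P[P[:,0]>.022]
c,s,a=cv2.minAreaRect((f[:,:2]*1000).astype(np.float32));print(c,s,a)
```

```text
0.01046207724494571 40.83106756210327
shift [ 0.0032 -0.0005  0.0455] roll -0.0 alt -0.0 q [-0.38  0.02  1.92  0.    1.21  1.36] t 10.3 pos [ 0.5317 -0.1295  0.2486] yaw -9.3
6777
slab plane [0.0035 0.0054 0.1867] x [-0.0505  0.0481] y [-0.0153  0.0178]
(35.20683288574219, 1.4193296432495117) (26.402145385742188, 34.106842041015625) 0.022621795535087585
```

View pics/w6.png

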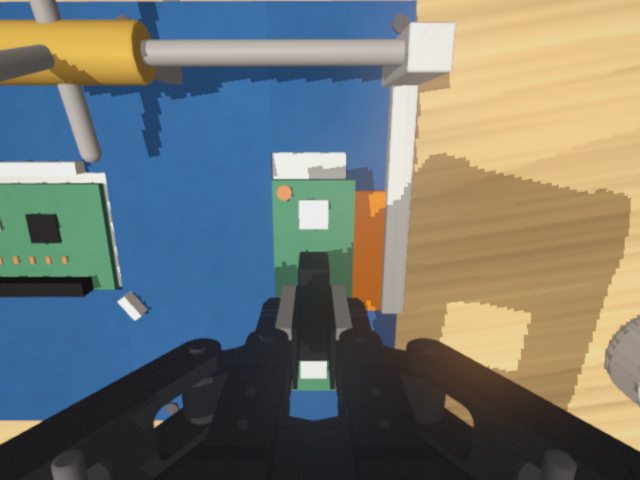

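The strip hangs level over the pocket (pocket end visible at 310,165) and its slab is held about 1.3 mm off the tool centre. I correct for that and lower it gently.

apply_moves --pt "0.004 0.0045 -0.0018 0.01 0" --pt "0.004 0.0045 -0.0018 0.02 0" --pt "0.004 0.0045 -0.0018 0.027 0" --pt "0.004 0.0045 -0.0018 0.027 0" --pt "0.004 0.0045 -0.0018 0.027 0"

```text
t: 10.77
tool_pos: [0.537, -0.1288, 0.2223]
tool_rot: [-3.131, 0.255, 0.003]
contact_force: [-0.4, -0.2, -0.3]
opening: 0.0102
grip_force: 40.8
```

Run:
```python
from h import *
o=telemetry.get_obs();print(o['contact_force'])
# desired TCP: pocket - tool offset of strip
a=np.radians(-9.3);ex=np.array([np.cos(a),np.sin(a)]);ty=np.array([np.sin(a),-np.cos(a)])
t=np.array([.5347,-.1293])+.0013*ex-.0013*ty;go(*t,.2025,-9.3,o)
```

```text
[-0.43807346 -0.2491413  -0.3089301 ]
shift [-0.0009 -0.0005  0.0198] roll -0.0 alt -0.0 q [-0.37  0.07  1.92 -0.    1.15  1.36] t 10.7667 pos [ 0.537  -0.1288  0.2223] yaw -9.3
```

apply_moves --pt "0.004 -0.0009 -0.0005 0.006 0" --pt "0.004 -0.0009 -0.0005 0.011 0" --pt "0.004 -0.0009 -0.0005 0.015 0" --pt "0.004 -0.0009 -0.0005 0.018 0" --pt "0.004 -0.0009 -0.0005 0.0198 0" --pt "0.004 -0.0009 -0.0005 0.0198 0" --pt "0.004 -0.0009 -0.0005 0.0198 0"

```text
t: 11.35
tool_pos: [0.5366, -0.1285, 0.2034]
tool_rot: [3.131, -0.255, 0.001]
contact_force: [0.0, 0.0, -0.2]
opening: 0.0104
grip_force: 40.8
```

Run:
```python
from h import *
p,T,o=shot('wrist');print(o['contact_force'],o['opening'])
hsv=cv2.cvtColor(p['img'],cv2.COLOR_BGR2HSV);H,S,V=cv2.split(hsv)
g=cv2.erode(((H>40)&(H<90)&(S>60)).astype(np.uint8),np.ones((5,5)))>0
C=cloud(p,T);P=C[g&(abs(C[...,0]-.535)<.07)&(abs(C[...,1]+.13)<.035)&(C[...,2]<.05)]
print(len(P),P.mean(0),np.linalg.lstsq(np.c_[P[:,:2]-[.535,-.13],np.ones(len(P))],P[:,2],rcond=None)[0].round(4))
```

```text
[ 0.03478419  0.01825855 -0.24334286] 0.010447005297313485
5090 [ 0.55938974 -0.13442976  0.01658193] [-0.0021  0.0022  0.0166]
```

apply_moves --pt "0.004 0 0 0.0008 0" --pt "0.004 0 0 0.0008 0" --pt "0.026 0 0 0.0008 0" --pt "0.026 0 0 0.0008 0" --pt "0.026 0 0 0.0008 0" --pt "0.026 0 0 -0.015 0" --pt "0.026 0 0 -0.05 0" --pt "0.026 0 0 -0.09 0" --pt "0.026 -0.03 0 -0.125 0" --pt "0.004 -0.06 0 -0.15 0" --pt "0.004 -0.06 0 -0.15 0" --pt "0.004 -0.06 0 -0.15 0"

```text
t: 12.4
tool_pos: [0.4769, -0.1188, 0.3564]
tool_rot: [3.129, -0.256, 0.01]
contact_force: [-0.3, -0.9, -0.5]
opening: 0.0037
grip_force: 0.0
```

Run:
```python
from h import *
p,T,o=shot('wrist');print(o['t'],o['contact_force'],o['opening'],o['tool_pos'])
cv2.imwrite('pics/w7.png',p['img'])
hsv=cv2.cvtColor(p['img'],cv2.COLOR_BGR2HSV);H,S,V=cv2.split(hsv)
g=cv2.morphologyEx(((H>40)&(H<90)&(S>60)).astype(np.uint8),cv2.MORPH_CLOSE,np.ones((19,19)));rects(p,T,g,.016)
C=cloud(p,T);gr=(H>40)&(H<90)&(S>60)
for c,w in [((.5347,-.1293),(.07,.035)),((.569,.0226),(.045,.06))]:
    P=C[gr&(abs(C[...,0]-c[0])<w[0])&(abs(C[...,1]-c[1])<w[1])&(C[...,2]<.03)];print(len(P),np.linalg.lstsq(np.c_[P[:,:2]-c,np.ones(len(P))],P[:,2],rcond=None)[0].round(4))
# bars: points above z=.04
for n in ['wrist','top','scene']:
    if n!='wrist': p,T,o=shot(n);C=cloud(p,T)
    for r in eyes.tip_of('turnbuckle_axis',p)[:1]:print(n,r['confidence'],ray(p,T,r['point'],.062))
    a=np.radians(-9.3);E=np.array([[np.cos(a),np.sin(a)],[-np.sin(a),np.cos(a)]])
    L=(C[...,:2]-[.5692,.0226])@E.T
    m=(C[...,2]>.025)&(C[...,2]<.12)&(L[...,0]>.02)&(L[...,0]<.14)&(L[...,1]<-.02)&(L[...,1]>-.14)
    P=np.c_[L[m],C[m][:,2]]
    hist,e=np.histogram(P[:,1],bins=np.arange(-.14,-.01,.008));print(hist)
    b=P[abs(P[:,1]+.087)<.009];i=np.argsort(b[:,0]);b=b[i][::max(1,len(b)//40)];print(b[:,[0,2]].round(3).tolist())
```

```text
12.4 [-0.26096051 -0.94672499 -0.53788491] 0.003749024886309731 [ 0.47688145 -0.11876275  0.35641894]
[313. 139.] [ 535.2 -129.6] [33.  98.2] 170.7
[112. 131.] [566.3  24. ] [59.6 91.7] 80.7
3786 [0.0003 0.0006 0.0163]
7626 [-0.0048  0.0011  0.0164]
[  6  13  13  14  12 245 230 175 171 862 183 175 253 136  29   0]
[[0.071, 0.063], [0.071, 0.067], [0.071, 0.065], [0.071, 0.063], [0.071, 0.066], [0.071, 0.064], [0.071, 0.064], [0.072, 0.065], [0.072, 0.067], [0.072, 0.066], [0.072, 0.067], [0.072, 0.067], [0.072, 0.066], [0.072, 0.06], [0.073, 0.067], [0.073, 0.066], [0.073, 0.068], [0.073, 0.069], [0.073, 0.064], [0.073, 0.068], [0.074, 0.067], [0.074, 0.069], [0.074, 0.07], [0.074, 0.069], [0.074, 0.069], [0.074, 0.072], [0.075, 0.069], [0.075, 0.071], [0.075, 0.07], [0.075, 0.067], [0.076, 0.04], [0.076, 0.037], [0.076, 0.027], [0.076, 0.043], [0.076, 0.063], [0.076, 0.063], [0.077, 0.036], [0.078, 0.046], [0.079, 0.036], [0.08, 0.029], [0.081, 0.027], [0.083, 0.04], [0.085, 0.029]]
[ 13  14  15  13  15  26  35  35  39 123  34  34  38  24  15   0]
[[0.073, 0.068], [0.073, 0.062], [0
[... 815 characters left out ...]
071], [0.082, 0.069], [0.083, 0.07], [0.083, 0.073], [0.084, 0.071], [0.084, 0.073], [0.085, 0.072], [0.086, 0.072], [0.087, 0.033], [0.088, 0.072], [0.088, 0.058], [0.088, 0.07], [0.088, 0.072], [0.088, 0.073], [0.088, 0.069], [0.088, 0.067], [0.089, 0.071], [0.089, 0.046], [0.089, 0.069], [0.089, 0.063], [0.089, 0.038], [0.089, 0.035], [0.09, 0.045], [0.09, 0.036], [0.09, 0.067], [0.09, 0.069], [0.091, 0.066], [0.091, 0.046], [0.092, 0.035], [0.092, 0.05], [0.092, 0.07], [0.093, 0.063], [0.093, 0.069], [0.093, 0.061], [0.093, 0.066], [0.093, 0.059], [0.094, 0.066], [0.094, 0.06], [0.094, 0.069], [0.094, 0.058], [0.094, 0.065], [0.094, 0.058], [0.095, 0.059], [0.095, 0.058], [0.095, 0.063]]
```

View pics/w7.png

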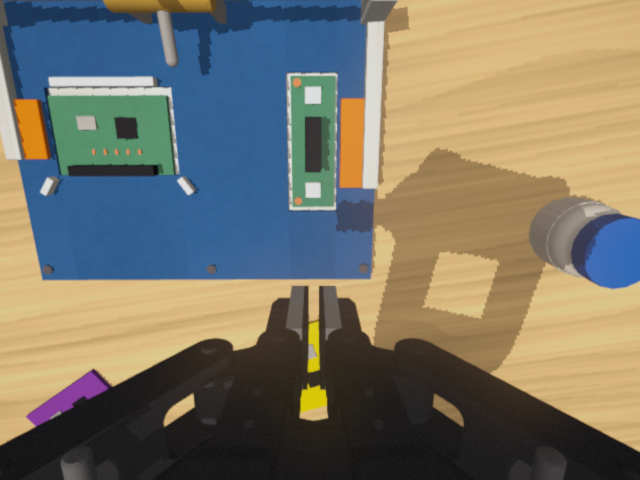

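Both boards are seated: strip at (313,140), wide board at (112,131), tops at 16.3 mm, level. Now I go above the near side of the turnbuckle and measure its axis and bars.

Run:
```python
from h import *
go(.583,-.0446,.32,-9.3)
```

```text
shift [ 0.0922 -0.0902  0.031 ] roll -0.0 alt -0.0 q [-0.4  -0.23  1.97  0.    1.41  1.34] t 12.7 pos [ 0.4776 -0.1188  0.3513] yaw -9.3
```

apply_moves --pt "0 0.025 -0.025 0.01 0" --pt "0 0.05 -0.05 0.02 0" --pt "0 0.075 -0.075 0.031 0" --pt "0 0.092 -0.09 0.031 0" --pt "0 0.092 -0.09 0.031 0" --pt "0 0.092 -0.09 0.031 0"

```text
t: 13.2
tool_pos: [0.5833, -0.0442, 0.3205]
tool_rot: [-3.131, 0.252, 0.005]
contact_force: [-0.2, 0.3, 0.2]
opening: 0.0
grip_force: 0.0
```

```bash
cat > tb.py <<'E'
from h import *
a=np.radians(-9.3);E=np.array([[np.cos(a),np.sin(a)],[-np.sin(a),np.cos(a)]])
def tb(names=('wrist',),A0=(.643,-.0545),pr=True,save=None):
    for n in names:
        p,T,o=shot(n);C=cloud(p,T)
        if save and n=='wrist':cv2.imwrite(save,p['img'])
        M=R.from_rotvec(o['tool_rot']).as_matrix();Q=(C-o['tool_pos'])@M
        L=(C[...,:2]-A0)@E.T;X=L[...,0];Y=L[...,1];Z=C[...,2]-.062
        fing=(abs(Q[...,0])<.04)&(Q[...,2]<.185)
        m=(abs(X)<.06)&(abs(Y)<.05)&(abs(Z)<.055)&~fing
        h,_=np.histogram(Y[m&(np.hypot(X,Z)>.018)],np.arange(-.05,.051,.005));print(n,h)
        mb=m&(abs(Y)<.008)&(np.hypot(X,Z)>.02)&(np.hypot(X,Z)<.048)
        th=np.degrees(np.arctan2(X[mb],Z[mb]));hh,e=np.histogram(th,np.arange(-180,181,6))
        print('theta',[(int(b),int(c)) for b,c in zip(e,hh) if c>3])
        br=m&(np.hypot(X,Z)<.014)&(abs(Y)>.012)&(abs(Y)<.03)&(Z>0)
        B=np.c_[X[br],Z[br]]
        if len(B)>20:
            s=np.linalg.lstsq(np.c_[2*B,np.ones(len(B))],(B**2).sum(1),rcond=None)[0];print('axis xz off',s[:2].round(4),'r',np.sqrt(s[2]+s[0]**2+s[1]**2).round(4))
        print('bars: rmax',np.percentile(np.hypot(X[mb],Z[mb]),98).round(3) if mb.any() else None)
    return o
E
python3 - <<'E'
from tb import *
o=tb(('wrist','scene','top'),save='pics/w8.png');print(o['tool_pos'],o['opening'])
E
```

```text
wrist [773 770 687 610 604 614 606 621 607 822 929 492 616 612 613 628 615 612
 759 772]
theta [(-108, 14), (-102, 294), (-96, 106), (-30, 5), (-24, 133), (-18, 255), (54, 21), (60, 247), (66, 279), (72, 16), (156, 45), (162, 58), (168, 39)]
axis xz off [-0.0034  0.0012] r 0.0099
bars: rmax 0.048
scene [61 59 62 62 71 43 49 48 53 97 75 24 26 39 56 53 37 43 55 53]
theta [(-180, 5), (-108, 7), (-102, 7), (-18, 16), (-12, 11), (66, 19), (72, 7), (150, 5), (156, 7), (162, 14)]
axis xz off [0.001 0.004] r 0.0068
bars: rmax 0.048
top [18 16 12 12  9  8  6  7  7  7 10 12 14 17 16 19 20 22 19  0]
theta []
bars: rmax None
[ 0.58242538 -0.04517283  0.32148136] 0.0002837110329505831
```

View pics/w8.png

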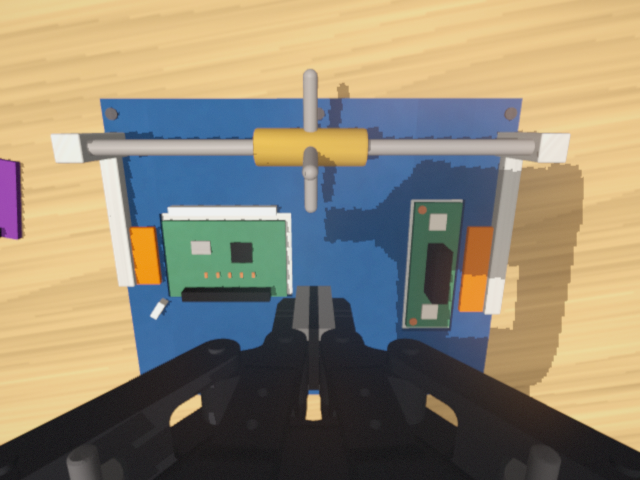

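View w8: axis at (311,147), bar A leaning about -20° with its tip at (310,172), next bar at about -100° with its tip at (310,208), fingers shut in line at (313,300). I insert on the near side and push.

apply_moves --pt "0 0.01 0 0.025 0" --pt "0 0.016 0 0.05 0" --pt "0 0.019 0 0.0665 0" --pt "0 0.019 0 0.0665 0" --pt "0 0.024 0 0.0665 0" --pt "0 0.029 0 0.0665 0" --pt "0 0.034 0 0.0665 0" --pt "0 0.039 0 0.0665 0" --pt "0 0.044 0 0.0665 0" --pt "0 0.044 0 0.0665 0"

```text
t: 14.18
tool_pos: [0.6272, -0.0522, 0.2571]
tool_rot: [3.131, -0.255, 0.003]
contact_force: [0.1, 0.1, 0.4]
opening: 0.0001
grip_force: 0.1
```

Run:
```python
from tb import *
o=tb(('wrist','scene'),A0=(.641,-.0542));print(o['tool_pos'],(E@(np.array(o['tool_pos'])[:2]-[.641,-.0542])).round(4),o['contact_force'])
```

```text
wrist [1114 1079  891  846  841  722  643  590  542  542  573  378  643  682
  854  924  822  889  937 1105]
theta [(-180, 44), (78, 155), (84, 633), (90, 64), (150, 9), (156, 49), (162, 71), (168, 89), (174, 81)]
axis xz off [-0.0012  0.0004] r 0.0105
bars: rmax 0.048
scene [62 62 62 66 72 42 47 50 50 73 61 21 23 38 55 55 38 46 54 56]
theta [(-180, 4), (84, 15), (90, 16), (168, 7), (174, 13)]
axis xz off [0.0024 0.0023] r 0.0076
bars: rmax 0.048
[ 0.62684745 -0.05211348  0.25659351] [-0.0143 -0.0002] [-0.2596894  -0.54871377 -0.36084779]
```

Contact geometry matches (bar A is now about upright). I carry on pushing bar A.

apply_moves --pt "0 0.005 0 0 0" --pt "0 0.01 0 0.001 0" --pt "0 0.015 0 0.002 0" --pt "0 0.02 0 0.003 0" --pt "0 0.024 0 0.004 0" --pt "0 0.0265 0 0.0045 0" --pt "0 0.0265 0 0.0045 0" --pt "0 0.0265 0 0.0045 0"

```text
t: 14.95
tool_pos: [0.6529, -0.0565, 0.2516]
tool_rot: [3.131, -0.255, 0.004]
contact_force: [-0.3, -0.2, 0.3]
opening: 0.0001
grip_force: 0.0
```

Run:
```python
from tb import *
o=tb(('wrist','scene'),A0=(.641,-.0542));print(o['tool_pos'],(E@(np.array(o['tool_pos'])[:2]-[.641,-.0542])).round(4),o['contact_force'])
```

```text
wrist [885 871 682 548 559 685 613 583 530 363 245 428 608 614 695 603 549 661
 710 832]
theta [(-180, 68), (-174, 15), (144, 44), (150, 14), (156, 70), (162, 66), (168, 63), (174, 67)]
axis xz off [0.0085 0.0023] r 0.0015
bars: rmax 0.048
scene [66 60 63 65 73 42 46 49 44 61 41 19 30 37 46 45 29 43 49 55]
theta [(-180, 5), (-168, 5), (138, 14), (144, 16), (168, 4), (174, 4)]
axis xz off [ 0.0016 -0.003 ] r 0.01
bars: rmax 0.048
[ 0.65273447 -0.05639631  0.25169708] [ 0.0119 -0.0003] [ 0.67888468  0.68289093 -0.07156233]
```

Bar A is at about 55°. I lift, go back behind the next bar (now about -35°), and push it part way.

apply_moves --pt "0 0 0 -0.025 0" --pt "0 0 0 -0.05 0" --pt "0 -0.02 0 -0.055 0" --pt "0 -0.045 0 -0.055 0" --pt "0 -0.062 0 -0.05 0" --pt "0 -0.062 0 -0.025 0" --pt "0 -0.062 0 0 0" --pt "0 -0.062 0 0 0" --pt "0 -0.055 0 0 0" --pt "0 -0.047 0 0 0" --pt "0 -0.039 0 0 0" --pt "0 -0.033 0 0 0"

```text
t: 16.05
tool_pos: [0.6215, -0.0512, 0.2536]
tool_rot: [3.131, -0.255, 0.004]
contact_force: [-2.6, 0.9, 2.3]
opening: 0.0
grip_force: 1.4
```

apply_moves --pt "0 0.005 0 0 0" --pt "0 0.01 0 0 0" --pt "0 0.014 0 0 0" --pt "0 0.018 0 0 0" --pt "0 0.018 0 0 0"

```text
t: 16.47
tool_pos: [0.6379, -0.0539, 0.2511]
tool_rot: [-3.131, 0.255, -0.0]
contact_force: [-1.8, 1.8, 1.6]
opening: 0.0003
grip_force: 1.2
```

Run:
```python
from tb import *
o=tb(('wrist','scene'),A0=(.641,-.0542));print(o['tool_pos'],(E@(np.array(o['tool_pos'])[:2]-[.641,-.0542])).round(4),o['contact_force'])
```

```text
wrist [1105 1080  894  803  726  646  578  580  571  505  441  465  579  576
  767  848  802  876  918 1080]
theta [(-180, 89), (-174, 17), (108, 39), (114, 506), (120, 113), (150, 6), (156, 52), (162, 90), (168, 102), (174, 90)]
axis xz off [0.0087 0.002 ] r 0.0012
bars: rmax 0.048
scene [62 61 63 66 71 43 47 51 52 65 48 14 32 42 45 49 39 47 49 62]
theta [(-174, 6), (-168, 4), (108, 4), (114, 17), (120, 11), (168, 4), (174, 5)]
axis xz off [ 0.0015 -0.0003] r 0.0088
bars: rmax 0.047
[ 0.6377598  -0.05392993  0.25110759] [-0.0032 -0.0003] [-1.08872634  1.05247507  0.43038006]
```

apply_moves --pt "0 0.003 0 0 0" --pt "0 0.006 0 0 0" --pt "0 0.009 0 0 0" --pt "0 0.011 0 0 0" --pt "0 0.011 0 0 0"

```text
t: 16.98
tool_pos: [0.6486, -0.0558, 0.2515]
tool_rot: [3.131, -0.255, -0.0]
contact_force: [-3.2, 1.3, 1.8]
opening: -0.0001
grip_force: 1.6
```

apply_moves --pt "0 0.001 0 0 0" --pt "0 0.002 0 0 0" --pt "0 0.003 0 0 0" --pt "0 0.003 0 0 0"

```text
t: 17.32
tool_pos: [0.6502, -0.056, 0.2512]
tool_rot: [-3.131, 0.255, 0.01]
contact_force: [-11.6, 1.7, 6.0]
opening: -0.0004
grip_force: 6.1
```

Run:
```python
from tb import *
o=tb(('wrist','scene'),A0=(.641,-.0542));print(o['tool_pos'],(E@(np.array(o['tool_pos'])[:2]-[.641,-.0542])).round(4),o['contact_force'])
```

```text
wrist [943 962 743 606 568 677 609 600 588 446 314 445 610 608 698 653 633 732
 751 912]
theta [(-180, 64), (-174, 57), (132, 54), (138, 210), (144, 11), (156, 51), (162, 91), (168, 75), (174, 64)]
axis xz off [0.0085 0.0022] r 0.0013
bars: rmax 0.048
scene [63 62 61 66 72 40 46 51 49 65 39 16 37 35 44 49 35 49 53 59]
theta [(-180, 5), (-174, 4), (132, 12), (138, 20), (174, 5)]
axis xz off [0.0096 0.0024] r 0.0021
bars: rmax 0.048
[ 0.65015048 -0.05595114  0.25120423] [ 0.0093 -0.0002] [-11.68327056   1.30005309   5.70637077]
```

The force rose sharply as at a stop. I'll press 1.5 mm more to be sure, then check.

apply_moves --pt "0 0.001 0 0 0" --pt "0 0.002 0 0 0" --pt "0 0.002 0 0 0"

```text
t: 17.67
tool_pos: [0.6513, -0.0561, 0.251]
tool_rot: [-3.131, 0.254, 0.018]
contact_force: [-17.8, 2.0, 11.2]
opening: 0.0001
grip_force: 9.3
```

apply_moves --pt "0 -0.004 0 0 0" --pt "0 -0.004 0 -0.02 0" --pt "0 -0.004 0 -0.05 0" --pt "0 -0.03 0 -0.075 0" --pt "0 -0.06 0 -0.09 0" --pt "0 -0.09 0 -0.1 0" --pt "0 -0.12 0 -0.11 0" --pt "0 -0.12 0 -0.11 0" --pt "0 -0.12 0 -0.11 0"

```text
t: 18.42
tool_pos: [0.5345, -0.0369, 0.3631]
tool_rot: [3.131, -0.255, 0.009]
contact_force: [1.1, -0.4, -0.1]
opening: 0.0
grip_force: 0.0
```

Run:
```python
from tb import *
o=tb(('wrist','scene'),A0=(.641,-.0542),save='pics/w9.png');print(o['t'],o['tool_pos'],o['contact_force'])
```

```text
wrist [683 670 639 546 548 523 550 534 569 743 870 456 543 532 534 561 541 557
 677 673]
theta [(-174, 15), (-168, 34), (-162, 8), (-126, 56), (-120, 103), (-42, 95), (-36, 258), (-30, 21), (36, 80), (42, 351), (48, 88), (150, 6), (156, 9)]
axis xz off [-0.0017  0.0011] r 0.0101
bars: rmax 0.047
scene [ 62  62  61  63  74  43  49  51  50 104  73  22  34  44  59  52  41  46
  51  60]
theta [(-180, 6), (-168, 4), (-42, 5), (-36, 18), (-30, 9), (48, 11), (54, 6), (126, 5), (132, 11), (138, 16), (162, 5)]
axis xz off [0.0029 0.0035] r 0.007
bars: rmax 0.047
18.4667 [ 0.53514414 -0.03708981  0.36243821] [ 0.05352095 -0.58651936  0.21557287]
```

View pics/w9.png

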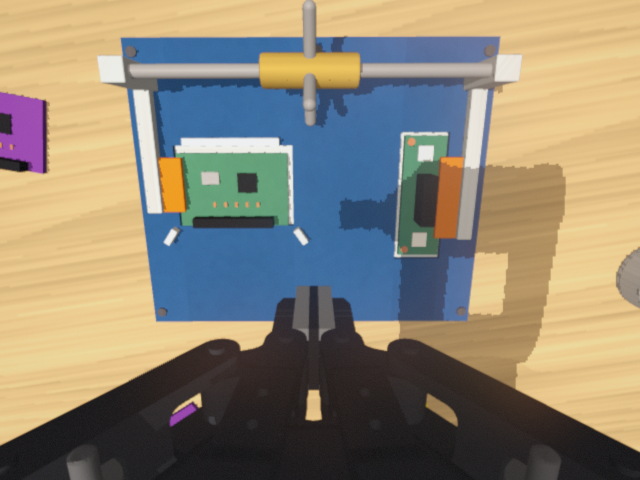

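Picture w9 shows both orange jaws drawn in over the boards (172,185 and 450,197). Both boards are still in their pockets and the fingers are clear of everything. The bar angles and the roughly 20 N reaction agree with the end stop, so I hand in.

```bash
python3 -c "
from h import *
print(ctrl.finish_job())"
```

```text
the job is handed in; nothing more can be done
None
```

The job is handed in: both boards lie flat in their pockets, and the turnbuckle was then pushed until it met about 20 N of resistance, which I take as its end stop. Both jaws are over the boards and the arm is clear; I read the bar angle as about 51° against the 53° expected at the stop, within my measurement error.

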